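# Drive the seized axle pin out of a belt idler

### The arm

A 6-joint arm with a two-finger parallel gripper is mounted at the origin on the work surface. World frame = base frame: x ahead of the robot, y to its left, z up, the work surface at z = 0. Lengths are in m, angles in rad, forces in N, time in s.
With the tool pointing down it reaches from about 0.3 to 0.875 m from the base axis. Payload 6.4 kg.
Tool frame: the origin (TCP) lies midway between the tips of the shut fingers; the grasp point (between the pads) lies 19 mm behind it; y points along the fingers, x is the direction in which the jaws open and shut, and the axes are right-handed (so a half turn about y gives the same grasp; the last joint's range is limited). The gripper opens to 88 mm and grips with 3 to 60 N. Pads are 18 mm wide; open, the fingers measure 123 mm over their backs; the gripper's body (75 mm by 187 mm) begins 45 mm behind the grasp point.
Start: joints at [-1.34, 0.181, 1.607, -0, 1.354, -0.206], TCP at [0.243, -0.521, 0.239] pointing down, gripper open.
Joint ranges: [-2.99, 2.99], [-0.89, 2.07], [0.3, 2.58], [-1.14, 4.28], [0, 2.63], [-3.12, 3.12]. Speed limits (rad/s): [2.57, 2.57, 3.01, 3.14, 3.14, 3.14].

### API

Orientations are given as [roll, pitch, yaw] about the fixed x, y, z axes, in that order (R = Rz(yaw) Ry(pitch) Rx(roll)).
In Python, from station import * gives the robot as it stands. Calls block until the motion is done:
- move_ptp(position, orientation): joint-space move of the TCP to a pose.
- movel(position, rot=None, rate=0.15, stop_force=None): straight line of the TCP; rot=None keeps the orientation; rate is the mean speed in m/s. With stop_force (N) it stops when the force on the tool has changed by that much, and returns True; else False.
- move_j(angles): joint-space move.
- move_gripper(opening, grip_force=None): opening from 0.0 (shut) to 1.0 (fully open); grip_force is the grip in N (None keeps the last); returns when the fingers have stopped.
- dwell(seconds).
- solve_ik(position, orientation): joint angles nearest the present ones, or None.
- state(): the state.
- capture(name): name is "side" or "top" or "wrist"; returns (picture, depth): 400x640x3 uint8, red, green, blue; 400x640 float32, m along the optical axis (not along the pixel's ray), 0 where there is no reading.
- camera_model(name): a dict with "fx", "fy", "cx", "cy" (pixels), "k1" (the pictures are not rectified: a ray, as slopes to the right and down, at radius r is drawn at 1 + k1 r^2 times it, then the intrinsics apply), "position" and "attitude" of the camera in the world; the wrist camera has in their place "tool_from_camera" (4x4, takes a point from camera to tool coordinates, whose origin is the TCP and whose axes are the tool frame's). Camera axes: x right, y down, z forward; pixel columns grow to the right and rows downward; lengths in m; the calibration is good to about 2 mm. A picture is of the moment at which its call begins: read the wrist's pose just before it. camera_model takes no time and is no camera call.
A pose or a line that the arm cannot do raises Unreachable and nothing moves.
- hand_in(): hands the job in, once; it reports no verdict.
Trained networks look in the newest picture that a camera, given by its name, has taken for a name from the list of things; names that differ only in an ending like _2 or _b are one class to them, and where a whole thing is asked for, a point or a joint stands for the part that bears it (a point fixed in the world has none). Each returns a list of dicts, best first, with "confidence" (0 to 1); they miss things now and then, are a little off and sometimes report something else, mostly with a low value. They report only what shows in the picture. A call takes as long as a camera call.
- boxes_of(camera, thing): "pixel" ([row, column] in pixels, amid what is visible of it).
The state is a dict: "time_s": time; "joints": joint angles; "qd": joint speeds; "joint_efforts": joint torques, N m; "eef_pos": TCP position; "tcp_rot": TCP orientation; "force": force on the tool from outside, world axes, zero at the start; "ft_torque": the same for the moment, N m; "grip_width": opening from 0.0 (shut) to 1.0 (fully open).
Only numpy, scipy, OpenCV 4.12 (cv2) and the standard library are available. Lean on these libraries where they do the work, as an engineer would, in place of code of your own. Each camera call takes 0.05 s, during which the arm holds its last target.

### The job

The axle pin of this belt idler has seized in its printed yoke. Take the long straight drift punch from the stand, feel for the pin's hole in the top of the brass bush and press the pin down and right out of the yoke, until it stands in the vial underneath; go gently, because the printed yoke cracks under a hard push. Then put the punch back upright in its empty place in the stand, and leave the other punches and the sample tubes alone.

Things in the scene. Friction and masses are not known exactly. Their poses are not given: they have to be found in the camera images.
- idler_yoke: White printed yoke, fixed on the black board: foot 92 x 66 x 8 mm, spine, two level arms with a toothed pulley between them. Origin: underside of the foot, straight below the brass bush's centre; z up, the spine stands on its -x side. Highest point: the bush's top, 74 mm up. The headed steel axle pin runs upright through bush, pulley and lower arm, its head underneath. A clear vial stands below it.
- bush_top (a point): Centre of the top face of the brass hexagon bush (29 mm across flats, level). The bush is eccentric: the 8 mm pin bore (1 mm chamfer at its mouth) is upright and its axis lies 5 mm off this centre, in a direction that depends on how the bush was last turned and is not measured: look or feel for it. The bush does not turn. The bore is 31 mm deep, from this face to the underside of the lower arm.
- axle_pin (a joint): How far the pin has gone down, in m. At 0 its flat upper end (7.6 mm wide) is 4 mm below the bush's top face; it starts at 0 to 0.002. It is stuck: it takes about 11 N all the way, a few N more if the punch rubs in the bore, and stays where it is left. At 0.027 its upper end leaves the lower arm; at 0.030 it stands on the vial's floor and goes no farther.
- drift_punch: Drift punch, steel, upright, hanging by its shoulder in one of the stand's three holes. Dark round body 14 mm thick, 75 mm long, with grip rings; below it a straight shank 6 mm thick, 45 mm long, flat end with 0.4 mm broken edge. Origin: on the axis at the shoulder (underside of the body); z up, so its top is at +75 mm and its tip at -45 mm. About 0.1 kg, balance point 32 mm above the shoulder.
- starter_punch: Bystander: stubby starter punch in the stand, body 16 mm thick and 68 mm long, with a shank of only 14 mm. Origin at its shoulder, z up.
- centre_punch: Bystander: pointed centre punch in the stand, body 12 mm thick and 62 mm long, shank 34 mm ending in a point. Origin at its shoulder, z up.
- punch_stand: Open aluminium stand, fixed: foot 64 x 176 x 8 mm, top plate 44 x 176 x 8 mm, its top 66 mm above the origin (underside of the foot, centre), z up. Three 10 mm holes through the top plate at x = 0, y = -48, 0 and +48 mm; free depth below the plate's top 58 mm. One punch in each hole, in any order, shoulder on the plate. The hole that the drift punch came from is its empty place.
- tube_a: Bystander: sample tube with blue cap standing on the board, 41 mm wide, 78 mm high. Origin: centre of its underside.
- tube_b: Bystander: a second such tube. Origin: centre of its underside.

How it is judged:
On the way, in this order (a step that is already met when the one before it is completed fails the run):
1. the drift punch is lifted out of the stand (z of drift_punch in the frame of punch_stand above 0.112 m), for 0.1 s.
2. the pin is driven right out of the yoke into the vial (value of joint axle_pin above 0.0275 m), for 0.2 s.
At the end, for the whole second after the job is handed in: The pin has left the yoke and stands in the vial (travel over 27.5 mm), and the drift punch is back in the stand: shoulder within 3 mm of the top plate's height, on the row of holes within 4 mm, upright within 0.1 rad, at rest and let go (value of joint axle_pin above 0.0275 m and z of drift_punch in the frame of punch_stand between 0.063 and 0.069 m and x of drift_punch in the frame of punch_stand between -0.004 and 0.004 m and angle between drift_punch's own z axis and vertical below 0.1 rad and linear speed of drift_punch below 0.02 m/s); the robot touches nothing.
It fails at once if the punch presses on the yoke, its bush or its pin with more than 40 N (contact force between drift_punch and idler_yoke above 40 N).
It fails at once if the starter punch is moved by more than 20 mm (distance of starter_punch from where it was at the start of the episode above 0.02 m).
It fails at once if the centre punch is moved by more than 20 mm (distance of centre_punch from where it was at the start of the episode above 0.02 m).
It fails at once if a sample tube is moved by more than 20 mm (distance of any of tube_a, tube_b from where it was at the start of the episode above 0.02 m).
It also fails if it takes over 58 s, if anything falls off the work surface, if the arm or the gripper's body presses on something with over 40 N, if the wrist force passes 120 N, or if a joint passes its speed limit or range.

## Working session

There is one attempt and no reset: what is moved stays moved. The work goes in short steps, each a Python script; the robot and the scene stay as the last script left them, time stands still between calls to the robot, and variables do not carry over. Pictures are saved under pics/ and viewed, and the job is handed in when it is done.

```bash
ls -la; mkdir -p pics
python3 - <<'E'
from station import *
import cv2, numpy as np
s=state(); print(s)
for n in ("side","top","wrist"):
    im,d=capture(n); cv2.imwrite(f"pics/{n}0.png",im[:,:,::-1]); np.savez(f"pics/{n}0.npz",im=im,d=d)
    print(n,camera_model(n))
    print(d.min(),d.max())
for n in ("side","top"):
  for t in ("idler_yoke","bush_top","drift_punch","starter_punch","centre_punch","punch_stand","tube_a"):
    try: print(n,t,boxes_of(n,t)[:3])
    except Exception as e: print(n,t,e)
print(state()['time_s'])
E
```

```text
total 12
drwxr-xr-x  3 agent agent 4096 Dec  7 02:56 .
drwxr-xr-x 23 root  root  4096 Dec  7 02:56 ..
drwxr-xr-x  2 agent agent 4096 Dec  7 02:56 pics
{'time_s': 0.0, 'joints': array([-1.34030082e+00,  1.81503727e-01,  1.60796424e+00,  9.13483549e-06,
        1.35380528e+00, -2.06346499e-01]), 'qd': array([ 0.00094928, -0.00025972,  0.00113957,  0.0004018 ,  0.00102742,
        0.00054531]), 'joint_efforts': array([-2.46819218e-03, -4.33870196e+01, -3.41850293e+01,  7.00080441e-02,
        3.84059642e-02, -1.05704701e-04]), 'eef_pos': array([ 0.24314476, -0.52049211,  0.23785227]), 'tcp_rot': array([-1.57044327,  0.00164312, -1.133956  ]), 'force': array([-0.36947377, -0.1177818 ,  0.30686803]), 'ft_torque': array([-0.03576197, -0.03492817,  0.01736843]), 'grip_width': 1.0027551405819153}
side {'fx': 381.36194788670673, 'fy': 381.36194788670673, 'cx': 319.65189975245386, 'cy': 198.83886738816955, 'k1': 0.0017371901294571082, 'position': array([ 0.27159157, -0.29071647,  0.54924231]), 'attitude': array([-2.38799351,  0.00808821, -0.78753489])}
0.0 2.3003316
top {'fx': 442.388052837322
[... 1136 characters left out ...]
309.8, 430.8], 'confidence': 0.53}]
side punch_stand [{'pixel': [308.5, 430.3], 'confidence': 0.71}]
side tube_a [{'pixel': [167.4, 344.8], 'confidence': 0.95}, {'pixel': [200.0, 401.1], 'confidence': 0.9}]
top idler_yoke [{'pixel': [250.4, 266.3], 'confidence': 0.88}]
top bush_top [{'pixel': [250.7, 267.9], 'confidence': 0.92}, {'pixel': [152.6, 301.2], 'confidence': 0.56}]
top drift_punch []
top starter_punch [{'pixel': [212.4, 408.0], 'confidence': 0.6}]
top centre_punch [{'pixel': [208.9, 431.2], 'confidence': 0.37}]
top punch_stand [{'pixel': [211.6, 420.4], 'confidence': 0.8}]
top tube_a [{'pixel': [153.7, 302.7], 'confidence': 0.62}, {'pixel': [152.6, 359.5], 'confidence': 0.58}]
0.85
```

View pics/side0.png

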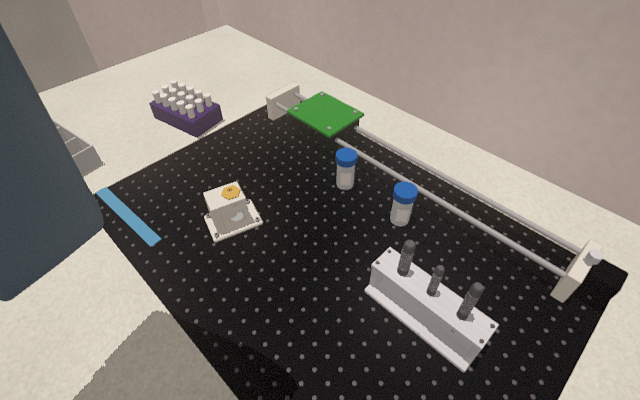

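View pics/top0.png

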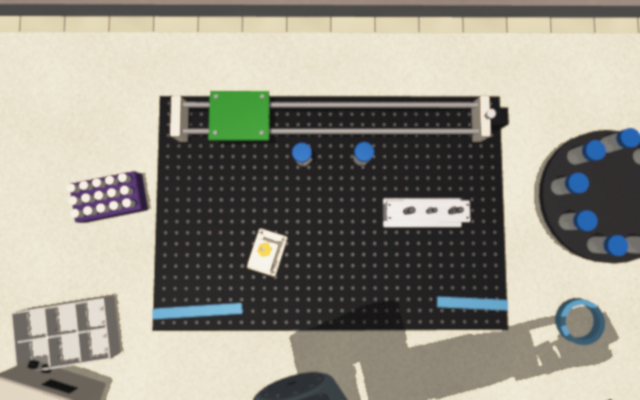

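View pics/wrist0.png

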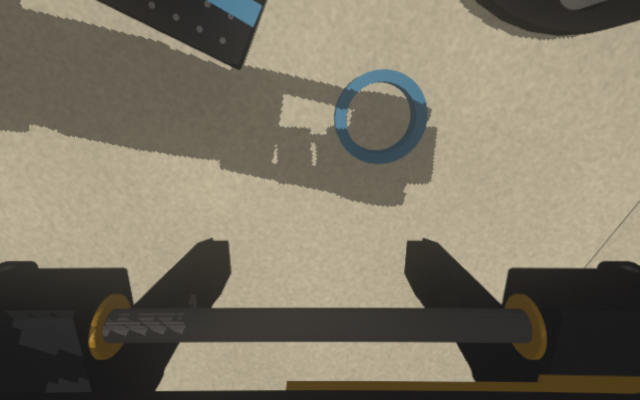

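```bash
cat > h.py <<'E'
import numpy as np, cv2
from scipy.spatial.transform import Rotation as Ro
def RR(a): return Ro.from_euler('xyz',a).as_matrix()
def campose(m,st=None):
    if 'position' in m: return RR(m['attitude']),np.array(m['position'])
    T=m['tool_from_camera']; R=RR(st['tcp_rot']); 
    return R@T[:3,:3], R@T[:3,3]+st['eef_pos']
def ray(m,px):  # px: N x (col,row) -> slopes
    x=(np.atleast_2d(px)-[m['cx'],m['cy']])/[m['fx'],m['fy']]
    u=x.copy()
    for _ in range(8): u=x/(1+m['k1']*(u**2).sum(1,keepdims=True))
    return np.c_[u,np.ones(len(u))]
def cloud(m,d,st=None):
    h,w=d.shape; c,r=np.meshgrid(np.arange(w),np.arange(h))
    P=ray(m,np.c_[c.ravel(),r.ravel()])*d.reshape(-1,1)
    R,t=campose(m,st); return (P@R.T+t).reshape(h,w,3)
def onplane(m,px,z,st=None):
    R,t=campose(m,st); v=ray(m,px)@R.T
    return t+v*((z-t[2])/v[:,2])[:,None]
def proj(m,P,st=None):
    R,t=campose(m,st); q=(np.atleast_2d(P)-t)@R; u=q[:,:2]/q[:,2:]
    u=u*(1+m['k1']*(u**2).sum(1,keepdims=True)); return u*[m['fx'],m['fy']]+[m['cx'],m['cy']]
E
python3 - <<'E'
from station import *
from h import *
for n in('side','top'):
    z=np.load(f'pics/{n}0.npz'); m=camera_model(n); C=cloud(m,z['d']); np.save(f'pics/{n}C.npy',C)
C=np.load('pics/sideC.npy')
im=np.load('pics/side0.npz')['im']
cv2.imwrite('pics/side0z.png',cv2.resize(im[230:380,355:505],None,fx=4,fy=4,interpolation=cv2.INTER_CUBIC)[:,:,::-1])
cv2.imwrite('pics/side0y.png',cv2.resize(im[170:250,190:280],None,fx=6,fy=6,interpolation=cv2.INTER_CUBIC)[:,:,::-1])
print('board z',np.median(C[300:330,250:300,2]))
for n,(lo,hi) in dict(stand=((360,230),(505,375)),yoke=((195,175),(270,245))).items():
    P=C[lo[1]:hi[1],lo[0]:hi[0]].reshape(-1,3); 
    h,e=np.histogram(P[:,2],bins=np.arange(-.02,.2,.004)); print(n,[(round(a,3),b) for a,b in zip(e,h)])
T=np.load('pics/topC.npy')
print('top board', np.median(T[270:300,330:400,2]))
P=T[195:235,375:475].reshape(-1,3);h,e=np.histogram(P[:,2],bins=np.arange(-.02,.2,.004)); print([(round(a,3),b) for a,b in zip(e,h)])
P=T[225:280,240:295].reshape(-1,3);h,e=np.histogram(P[:,2],bins=np.arange(-.02,.2,.004)); print([(round(a,3),b) for a,b in zip(e,h)])
E
```

```text
board z 0.012238888894614441
stand [(np.float64(-0.02), np.int64(0)), (np.float64(-0.016), np.int64(0)), (np.float64(-0.012), np.int64(0)), (np.float64(-0.008), np.int64(0)), (np.float64(-0.004), np.int64(0)), (np.float64(0.0), np.int64(0)), (np.float64(0.004), np.int64(0)), (np.float64(0.008), np.int64(4804)), (np.float64(0.012), np.int64(8047)), (np.float64(0.016), np.int64(1255)), (np.float64(0.02), np.int64(1670)), (np.float64(0.024), np.int64(27)), (np.float64(0.028), np.int64(31)), (np.float64(0.032), np.int64(32)), (np.float64(0.036), np.int64(24)), (np.float64(0.04), np.int64(26)), (np.float64(0.044), np.int64(27)), (np.float64(0.048), np.int64(46)), (np.float64(0.052), np.int64(79)), (np.float64(0.056), np.int64(66)), (np.float64(0.06), np.int64(24)), (np.float64(0.064), np.int64(15)), (np.float64(0.068), np.int64(97)), (np.float64(0.072), np.int64(197)), (np.float64(0.076), np.int64(3192)), (np.float64(0.08), np.int64(128)), (np.float64(0.084), np.int64(51)), (np.float64(0.088), np.int64(48)), (np.float64(0.092), np.int64(54)), (np.float64(0.096), np.int64(58)), (np.float64
[... 5719 characters left out ...]
64(0.112), np.int64(0)), (np.float64(0.116), np.int64(0)), (np.float64(0.12), np.int64(0)), (np.float64(0.124), np.int64(0)), (np.float64(0.128), np.int64(0)), (np.float64(0.132), np.int64(0)), (np.float64(0.136), np.int64(0)), (np.float64(0.14), np.int64(0)), (np.float64(0.144), np.int64(0)), (np.float64(0.148), np.int64(0)), (np.float64(0.152), np.int64(0)), (np.float64(0.156), np.int64(0)), (np.float64(0.16), np.int64(0)), (np.float64(0.164), np.int64(0)), (np.float64(0.168), np.int64(0)), (np.float64(0.172), np.int64(0)), (np.float64(0.176), np.int64(0)), (np.float64(0.18), np.int64(0)), (np.float64(0.184), np.int64(0)), (np.float64(0.188), np.int64(0)), (np.float64(0.192), np.int64(0))]
```

Run:
```python
from h import *
im=cv2.imread('pics/top0.png')
cv2.imwrite('pics/top0z.png',cv2.resize(im[190:290,235:485],None,fx=3.2,fy=3.2,interpolation=cv2.INTER_CUBIC))
```

```text
(no output)
```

View pics/side0z.png

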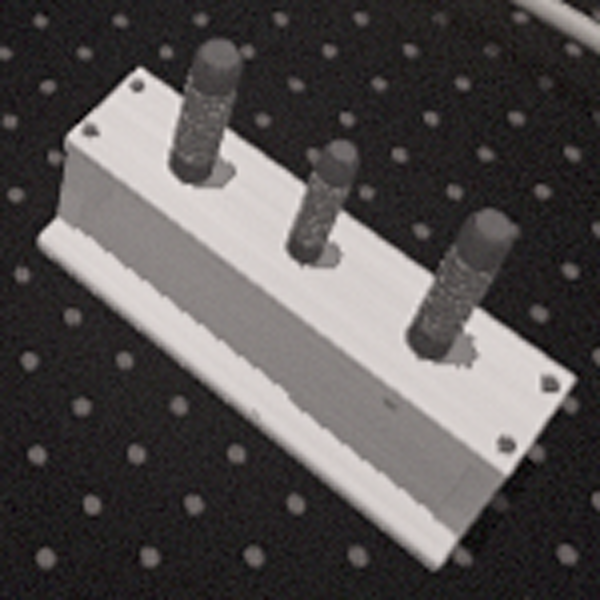

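View pics/side0y.png

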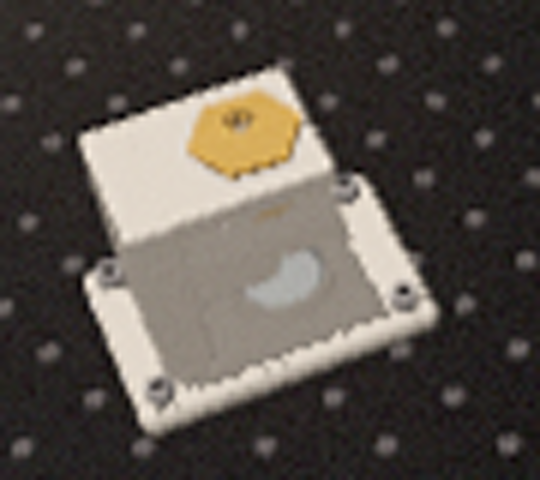

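View pics/top0z.png

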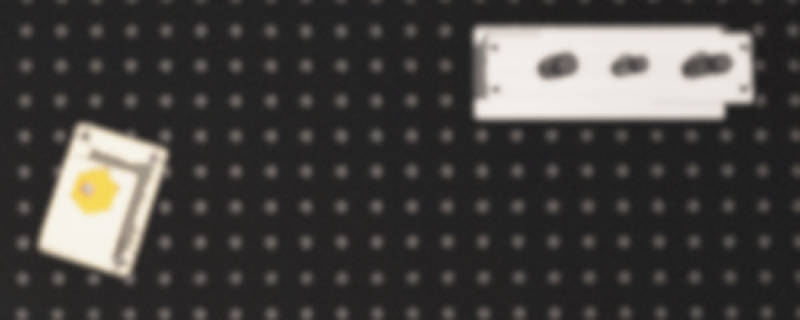

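Run:
```python
from station import *
from h import *
C=np.load('pics/sideC.npy'); m=camera_model('side')
im=np.load('pics/side0.npz')['im'].astype(int).sum(2)
# stand plate
P=C[230:380,355:505].reshape(-1,3); pl=P[(abs(P[:,2]-.078)<.004)]
print('plate z',np.median(pl[:,2])); 
r=cv2.minAreaRect(pl[:,:2].astype(np.float32)*1000); print(r)
pts=P[(P[:,2]>.084)]
lab=cv2.kmeans(pts[:,:2].astype(np.float32),3,None,(3,50,1e-6),5,cv2.KMEANS_PP_CENTERS)
for k in range(3):
    q=pts[lab[1].ravel()==k]; print('punch',k,len(q),q[:,:2].mean(0),'top',np.sort(q[:,2])[-5:], )
    # tip region
    t=q[q[:,2]>q[:,2].max()-.004]; print('  tip',t.mean(0),np.ptp(t[:,:2],axis=0))
    # width perpendicular to view
    v=q[:,:2].mean(0)-campose(m)[1][:2]; v/=np.linalg.norm(v); n=np.array([-v[1],v[0]])
    b=q[(q[:,2]>.09)&(q[:,2]<.13)]; s=b[:,:2]@n; print('  width',np.percentile(s,[0,2,50,98,100])*1000, 'mid xy via front+?',b[:,:2].mean(0))
# bore + bush
w=proj(m,[[0,0,0]])
zt=.012+.074
print('bore side', onplane(m,[(229.2,189.6)],zt))
rgb=np.load('pics/side0.npz')['im']; hsv=cv2.cvtColor(rgb,cv2.COLOR_RGB2HSV)
mask=((hsv[...,0]>12)&(hsv[...,0]<28)&(hsv[...,1]>110)); mask[:170]=0;mask[206:]=0;mask[:,:200]=0;mask[:,260:]=0
ys,xs=np.nonzero(mask); hull=cv2.convexHull(np.c_[xs,ys].astype(np.int32))
M=cv2.moments(hull); c=(M['m10']/M['m00'],M['m01']/M['m00']); print('bush px',c, onplane(m,[c],zt), 'depth z', np.median(C[ys,xs],axis=0))
W=onplane(m,hull[:,0,:],zt); print(cv2.minEnclosingCircle((W[:,:2]*1000).astype(np.float32)))
rgb=np.load('pics/top0.npz')['im']; hsv=cv2.cvtColor(rgb,cv2.COLOR_RGB2HSV);mt=camera_model('top')
mask=((hsv[...,0]>12)&(hsv[...,0]<32)&(hsv[...,1]>90)); mask[:230]=0;mask[275:]=0;mask[:,:245]=0;mask[:,290:]=0
ys,xs=np.nonzero(mask); c=(xs.mean(),ys.mean()); print('top bush',c,len(xs),onplane(mt,[c],zt))
```

```text
plate z 0.07816960739617348
((564.5093994140625, -208.54315185546875), (46.126834869384766, 176.22853088378906), 0.0806889608502388)
punch 0 471 [ 0.55925347 -0.25661869] top [0.15419111 0.15425742 0.15434901 0.15483776 0.15529397]
  tip [ 0.5630439  -0.25642386  0.15298756] [0.01065038 0.01206595]
  width [-327.68871337 -327.42585743 -320.6188119  -313.76247952 -313.45580775] mid xy via front+? [ 0.55848367 -0.25667186]
punch 1 89 [ 0.27159157 -0.29071647] top [0.54924231 0.54924231 0.54924231 0.54924231 0.54924231]
  tip [ 0.27159157 -0.29071647  0.54924231] [0. 0.]Traceback (most recent call last):
  File "<stdin>", line 17, in <module>
    return _quantile_unchecked(
        a, q, axis, out, overwrite_input, method, keepdims, weights)
    return _ureduce(a,
                    func=_quantile_ureduce_func,
    ...<5 lines>...
                    overwrite_input=overwrite_input,
                    method=method)
    r = func(a, **kwargs)
    result = _quantile(arr,
                       quantiles=q,
    ...<2 lines>...
                       out=out,
                       weights=wgt)
    slices_having_nans = np.isnan(arr[-1, ...])
                                  ~~~^^^^^^^^^
IndexError: index -1 is out of bounds for axis 0 with size 0
```

Run:
```python
from station import *
from h import *
C=np.load('pics/sideC.npy'); m=camera_model('side')
P=C[230:380,355:505].reshape(-1,3); 
pts=P[(P[:,2]>.084)&(P[:,2]<.2)]
pl=P[(abs(P[:,2]-.078)<.0025)]; print('plate pct',np.percentile(pl[:,0],[1,99]),np.percentile(pl[:,1],[1,99]))
for y0 in (-.2565,-.2085,-.1605):
    q=pts[abs(pts[:,1]-y0)<.02]; print('punch',y0,len(q),q[:,:2].mean(0),'top',np.sort(q[:,2])[-5:], )
    v=q[:,:2].mean(0)-campose(m)[1][:2]; v/=np.linalg.norm(v); n=np.array([-v[1],v[0]])
    b=q[(q[:,2]>.09)&(q[:,2]<.13)]; s=b[:,:2]@n; print('  width',np.ptp(s)*1000,b[:,:2].mean(0), 'front', (b[:,:2]@v).min())
    # axis: mid silhouette + front + r
    print('  axis est', n*(s.max()+s.min())/2+v*(np.percentile(b[:,:2]@v,3)+np.ptp(s)/2))
zt=.012+.074
print('bore side', onplane(m,[(229.2,189.6)],zt))
rgb=np.load('pics/side0.npz')['im']; hsv=cv2.cvtColor(rgb,cv2.COLOR_RGB2HSV)
mask=((hsv[...,0]>12)&(hsv[...,0]<28)&(hsv[...,1]>110)); mask[:170]=0;mask[206:]=0;mask[:,:200]=0;mask[:,260:]=0
ys,xs=np.nonzero(mask); hull=cv2.convexHull(np.c_[xs,ys].astype(np.int32))
M=cv2.moments(hull); c=(M['m10']/M['m00'],M['m01']/M['m00']); print('bush px',c, onplane(m,[c],zt), 'depth z', np.median(C[ys,xs],axis=0))
W=onplane(m,hull[:,0,:],zt); print(cv2.minEnclosingCircle((W[:,:2]*1000).astype(np.float32)))
rgb=np.load('pics/top0.npz')['im']; hsv=cv2.cvtColor(rgb,cv2.COLOR_RGB2HSV);mt=camera_model('top')
mask=((hsv[...,0]>12)&(hsv[...,0]<32)&(hsv[...,1]>90)); mask[:230]=0;mask[275:]=0;mask[:,:245]=0;mask[:,290:]=0
ys,xs=np.nonzero(mask); c=(xs.mean(),ys.mean()); print('top bush',c,len(xs),onplane(mt,[c],zt))
T=np.load('pics/topC.npy'); P=T[195:235,375:475].reshape(-1,3); pl=P[abs(P[:,2]-.078)<.004]; print(np.percentile(pl[:,0],[1,99]),np.percentile(pl[:,1],[1,99]))
```

```text
plate pct [0.54227414 0.58639745] [-0.29553514 -0.12282255]
punch -0.2565 471 [ 0.55925347 -0.25661869] top [0.15419111 0.15425742 0.15434901 0.15483776 0.15529397]
  width 14.232905617511783 [ 0.55848367 -0.25667186] front 0.5216046820443215
  axis est [ 0.56350482 -0.25602188]
punch -0.2085 282 [ 0.56020708 -0.20929893] top [0.14096768 0.14097468 0.14108513 0.1411922  0.14213956]
  width 12.220223375859096 [ 0.55955289 -0.20953107] front 0.479161438796412
  axis est [ 0.56341536 -0.20836377]
punch -0.1605 403 [ 0.55927376 -0.16278046] top [0.1468675  0.1469528  0.14706719 0.14719276 0.14727084]
  width 15.969394033432504 [ 0.55821498 -0.16324143] front 0.44090141632457724
  axis est [ 0.56334224 -0.16099245]
bore side [[0.48407904 0.14430191 0.086     ]]
bush px (233.31611570247935, 190.0612947658402) [[0.48835196 0.13836366 0.086     ]] depth z [0.48191356 0.13744655 0.0861319 ]
((495.32952880859375, 137.96043395996094), 27.74294090270996)
top bush (np.float64(264.16312056737587), np.float64(249.29078014184398)) 141 [[0.48366254 0.14177822 0.086     ]]
[0.54476372 0.58575362] [-0.2943017  -0.12015931]
```

Run:
```python
from station import *
from h import *
D=[-np.pi/2,0,0]
move_ptp([.564,-.256,.235],D); dwell(.2)
s=state(); im,d=capture('wrist'); np.savez('pics/w1.npz',im=im,d=d,p=s['eef_pos'],r=s['tcp_rot'])
cv2.imwrite('pics/w1.png',im[:,:,::-1]); print(s['time_s'],s['eef_pos'],s['tcp_rot'],s['force'])
m=camera_model('wrist'); C=cloud(m,d,s)
print(proj(m,[[.564,-.256,.153],[.564,-.2085,.141],[.564,-.1605,.146]],s))
P=C.reshape(-1,3); pl=P[(abs(P[:,2]-.078)<.004)&(P[:,0]>.5)&(P[:,0]<.62)]
print(len(pl),np.percentile(pl[:,:2],[2,98],axis=0),np.median(pl[:,2]))
for y,zt in((-.256,.153),(-.2085,.141),(-.1605,.146)):
    q=P[(abs(P[:,2]-zt)<.004)&(abs(P[:,1]-y)<.02)&(abs(P[:,0]-.564)<.02)]; print(len(q), (q.min(0)+q.max(0))/2 if len(q) else None, np.ptp(q,axis=0) if len(q) else None)
```

```text
2.5833 [ 0.56347782 -0.25708886  0.23503256] [-1.57092769e+00  4.21623519e-06 -1.94314898e-03] [ 0.29383053 -1.065841    0.56532124]
[[318.56141821 202.981326  ]
 [318.52229662 136.79390541]
 [318.56396791  66.02542731]]
8225 [[ 0.54293282 -0.29612764]
 [ 0.58589476 -0.12275688]] 0.07890558454653329
262 [ 0.56359116 -0.25506633  0.15248001] [0.0136312  0.01413018 0.00670555]
195 [ 0.56397243 -0.20722641  0.13986874] [0.01120651 0.0112407  0.00566075]
448 [ 0.56361962 -0.15966648  0.14534957] [0.01514911 0.01520847 0.00632856]
```

View pics/w1.png

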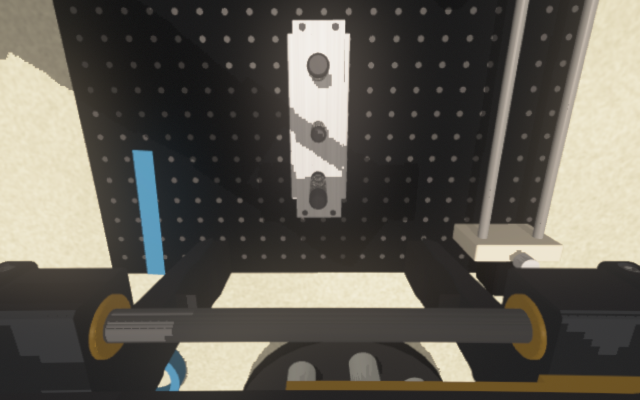

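Run:
```python
from station import *
from h import *
D=[-np.pi/2,0,0]
print(state()['eef_pos'])
movel([.564,-.2550,.16],D,rate=.12); print(state()['eef_pos'])
movel([.564,-.2550,.104],D,rate=.08,stop_force=12); dwell(.2); s=state(); print(s['eef_pos'],s['force'],s['time_s'])
move_gripper(0.0,40); dwell(.2); s=state(); print(s['eef_pos'],s['force'],s['grip_width']*88,s['time_s'])
```

```text
[ 0.56356803 -0.2569096   0.23505951]
[ 0.56442343 -0.25531793  0.16066434]
[ 0.56438264 -0.25525615  0.10471548] [ 0.41147835 -0.12494971 -0.00667158] 4.4583
[ 0.56399437 -0.25500643  0.10401013] [ 0.30984938  0.03707813 -0.29244351] 12.78603248450512 5.7833
```

Run:
```python
from station import *
from h import *
s=state();p=s['eef_pos']
movel([p[0],p[1],.185],rate=.1); dwell(.2); s=state(); print(s['eef_pos'],s['tcp_rot'],s['force'],s['ft_torque'],s['grip_width']*88,s['time_s'])
im,d=capture('wrist'); np.savez('pics/w2.npz',im=im,d=d,p=s['eef_pos'],r=s['tcp_rot'])
cv2.imwrite('pics/w2.png',im[:,:,::-1])
m=camera_model('wrist'); 
t=s['eef_pos']; print(proj(m,[t+[0,0,-.071],t+[0,0,-.026]],s))
cv2.imwrite('pics/w2z.png',cv2.resize(im[150:300,240:400],None,fx=4,fy=4,interpolation=cv2.INTER_CUBIC)[:,:,::-1])
```

```text
[ 0.56359168 -0.25474924  0.1840798 ] [-1.56988873e+00  1.29536553e-03 -2.03346929e-05] [ 0.29647024 -0.22875099 -0.40137321] [-0.03139341 -0.08670049 -0.01010711] 12.888796867239831 6.9417
[[318.01183499 209.46503448]
 [318.04980354 235.62528008]]
```

View pics/w2.png

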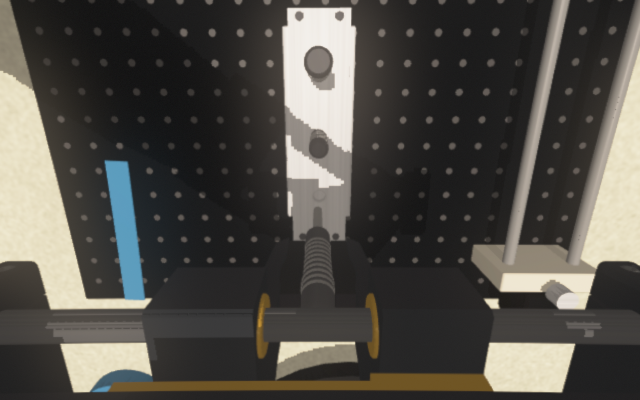

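View pics/w2z.png

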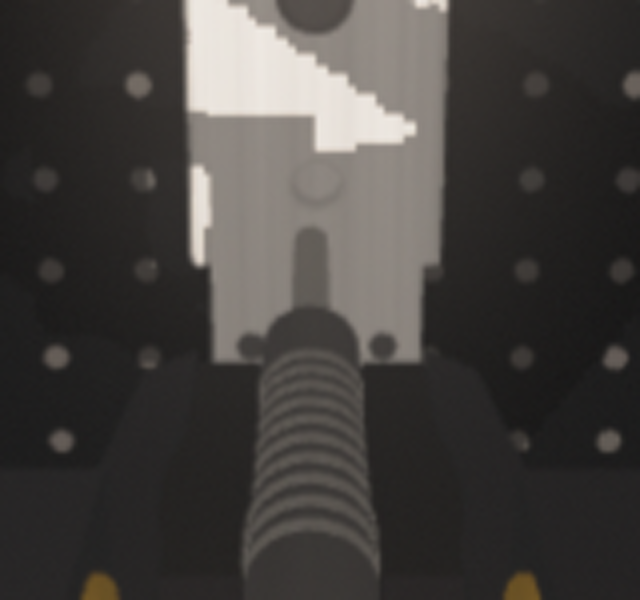

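Run:
```python
from station import *
from h import *
D=[-np.pi/2,0,0]
z=np.load('pics/w2.npz'); m=camera_model('wrist'); st=dict(eef_pos=z['p'],tcp_rot=z['r'])
print('hole',onplane(m,[(319.4,195.5)],.0782,st),'tip rim +y',onplane(m,[(317.5,206.6)],z['p'][2]-.0708,st),'tcp',z['p'])
movel([.5636,-.2548,.25],rate=.2)
move_ptp([.484,.142,.20],D); dwell(.25); s=state(); print(s['eef_pos'],s['tcp_rot'],s['force'],s['ft_torque'],s['time_s'])
im,d=capture('wrist'); np.savez('pics/w3.npz',im=im,d=d,p=s['eef_pos'],r=s['tcp_rot'])
cv2.imwrite('pics/w3z.png',cv2.resize(im[100:260,220:420],None,fx=4,fy=3.75,interpolation=cv2.INTER_CUBIC)[:,:,::-1])
im,d=capture('side'); np.savez('pics/s3.npz',im=im,d=d)
cv2.imwrite('pics/s3.png',im[:,:,::-1])
im,d=capture('top');cv2.imwrite('pics/t3z.png',cv2.resize(im[190:290,200:340],None,fx=5,fy=5,interpolation=cv2.INTER_CUBIC)[:,:,::-1])
```

```text
hole [[ 0.56474648 -0.2551481   0.0782    ]] tip rim +y [[ 0.5632229  -0.25250859  0.1132798 ]] tcp [ 0.56359168 -0.25474924  0.1840798 ]
[0.48441973 0.14132552 0.20004317] [-1.57081688e+00 -1.39730372e-04 -1.27308371e-03] [ 0.2372531   0.82923023 -1.07022901] [-0.02325398 -0.09489689  0.04186803] 9.225
```

View pics/w3z.png

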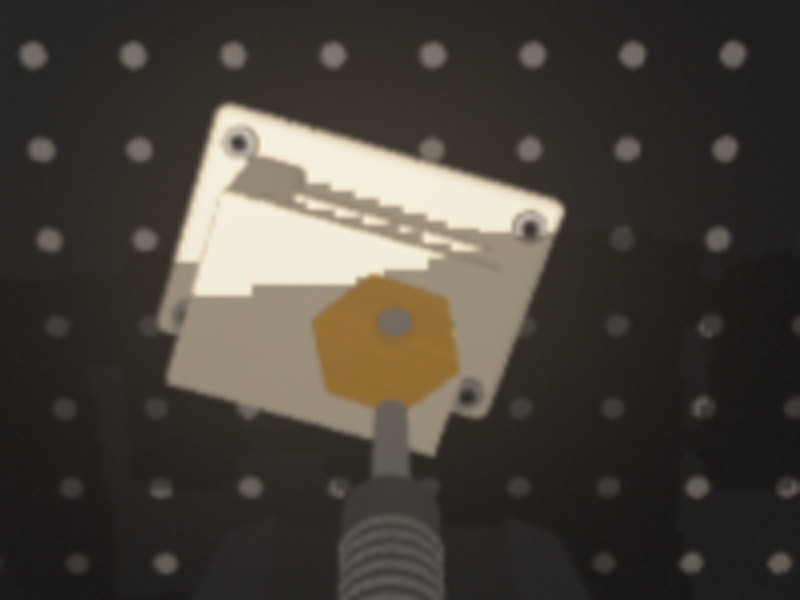

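View pics/s3.png

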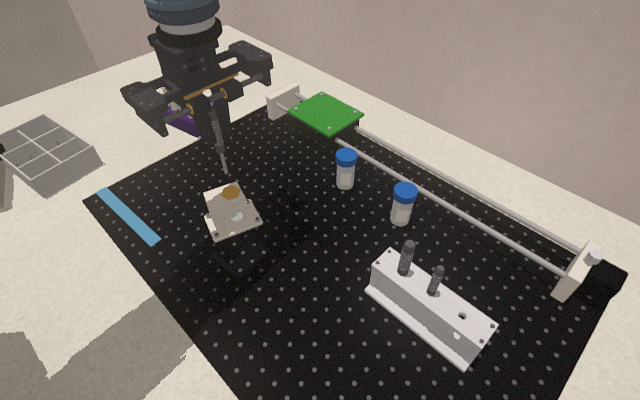

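Run:
```python
from station import *
from h import *
z=np.load('pics/w3.npz'); m=camera_model('wrist'); st=dict(eef_pos=z['p'],tcp_rot=z['r']); im=z['im']; p=z['p']
hsv=cv2.cvtColor(im,cv2.COLOR_RGB2HSV)
roi=np.zeros(im.shape[:2],bool); roi[165:215,290:345]=1
mask=((hsv[...,0]>8)&(hsv[...,0]<28)&(hsv[...,1]>120)&roi).astype(np.uint8)
n,lab,stt,cen=cv2.connectedComponentsWithStats(mask); k=1+np.argmax(stt[1:,4]); mask=lab==k
ys,xs=np.nonzero(mask); hull=cv2.convexHull(np.c_[xs,ys].astype(np.int32))[:,0,:]
W=onplane(m,hull,.0862,st)[:,:2].astype(np.float32)*1000
M=cv2.moments(W); print('hex centre',M['m10']/M['m00'],M['m01']/M['m00'],'area',M['m00'],'expect',29**2*.866); print(cv2.minEnclosingCircle(W))
full=np.zeros(mask.shape,np.uint8); cv2.fillConvexPoly(full,hull.astype(np.int32),1)
hole=((full==1)&~mask).astype(np.uint8); n,lab,stt,cen=cv2.connectedComponentsWithStats(hole); k=1+np.argmax(stt[1:,4])
print('hole',stt[1:],cen[1:])
for zz in (.0862,.0812,.082): print('bore',zz,onplane(m,[cen[k]],zz,st))
print('pred axis wrist',proj(m,[p+[0,.003,-.0708],p+[0,0,-.0708],p+[0,0,-.026]],st))
ms=camera_model('side'); print('side axis',proj(ms,[p+[0,0,-.0708],p+[0,0,-.0258],p+[0,0,.049]]))
im=np.load('pics/s3.npz')['im']; cv2.imwrite('pics/s3z.png',cv2.resize(im[80:210,180:270],None,fx=4.5,fy=4.5,interpolation=cv2.INTER_CUBIC)[:,:,::-1])
```

```text
hex centre 482.90117670835616 141.90579364520661 area 691.9042179693934 expect 728.306
((482.91357421875, 141.76470947265625), 16.24833106994629)
hole [[314 173   1   1   1]
 [310 175   1   1   1]
 [317 174   1   1   1]
 [319 175   2   1   2]
 [323 176   1   1   1]
 [325 177   2   1   2]
 [305 178   2   2   2]
 [328 178   1   1   1]
 [299 183   2   2   2]
 [314 182   9   8  56]
 [332 183   1   2   2]
 [298 188   1   3   3]
 [333 188   1   3   3]
 [299 194   1   2   2]
 [334 195   1   3   3]
 [300 199   1   2   2]
 [329 201   3   3   3]
 [301 203   1   1   1]
 [304 205   1   1   1]
 [307 206   1   1   1]
 [309 207   1   1   1]
 [315 207   6   1   6]
 [325 206   1   1   1]] [[314.         173.        ]
 [310.         175.        ]
 [317.         174.        ]
 [319.5        175.        ]
 [323.         176.        ]
 [325.5        177.        ]
 [305.5        178.5       ]
 [328.         178.        ]
 [299.5        183.5       ]
 [318.10714286 185.41071429]
 [332.         183.5       ]
 [298.         189.        ]
 [333.         189.        ]
 [299.         194.5       ]
 [334.         196.        ]
 [300.         199.5       ]
 [330.         202.        ]
 [301.         203.        ]
 [304.         205.        ]
 [307.         206.        ]
 [309.         207.        ]
 [317.5        207.        ]
 [325.         206.        ]]
bore 0.0862 [[0.48468204 0.14718001 0.0862    ]]
bore 0.0812 [[0.48469374 0.14578626 0.0812    ]]
bore 0.082 [[0.48469187 0.14600926 0.082     ]]
pred axis wrist [[317.87018422 205.5066216 ]
 [317.86907946 209.471716  ]
 [317.98473036 235.58537064]]
side axis [[225.63482828 171.70493065]
 [220.13159583 150.14927724]
 [209.47610986 108.42416967]]
```

View pics/s3z.png

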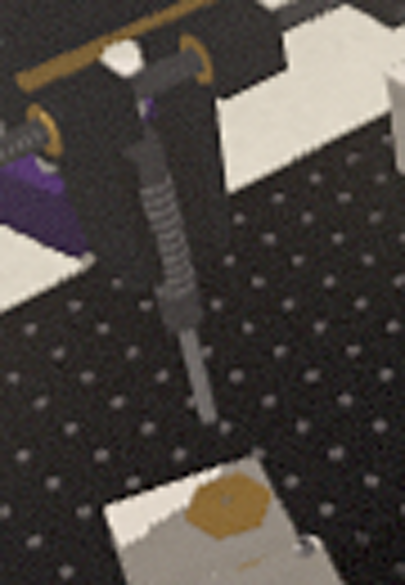

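View pics/t3z.png

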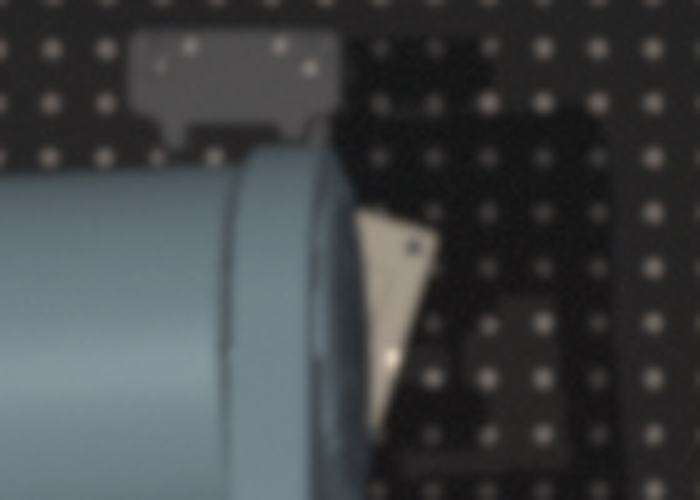

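```bash
cat > go.py <<'E'
from station import *
from h import *
def at(xy,z,rate=.08,tol=.0003,n=3,**k):
    c=np.array([*xy,z])
    for i in range(n):
        movel(c,rate=rate,**k); dwell(.1); e=np.array([*xy])-state()['eef_pos'][:2]
        if np.abs(e).max()<tol: break
        c[:2]+=e
    return c
E
python3 - <<'E'
from go import *
c=at((.4850,.1472),.165); s=state(); print(c,s['eef_pos'],s['tcp_rot'],s['force'],s['time_s'])
hit=movel([c[0],c[1],.150],rate=.02,stop_force=5); dwell(.1); s=state(); print(hit,s['eef_pos'],s['force'],s['ft_torque'],s['time_s'])
E
```

```text
[0.48460499 0.14718348 0.165     ] [0.48473081 0.14716211 0.16524508] [-1.57077915e+00 -4.61621456e-04 -3.33466031e-05] [ 0.42974297 -0.6058476  -1.3033635 ] 10.4167
True [0.48451704 0.14715068 0.15111486] [-0.35700053 -0.03563868  5.03237266] [-0.03567688  0.03023515 -0.00225618] 11.1833
```

Run:
```python
from go import *
c=np.array([.48460,.14718])
for z,r in ((.145,.01),(.135,.015),(.1275,.015)):
    hit=movel([*c,z],rate=r,stop_force=18); s=state(); print(hit,s['eef_pos'],s['tcp_rot'],s['force'],s['ft_torque'],s['time_s'])
    if hit: break
```

```text
False [0.4850615  0.14722971 0.14603589] [-1.57100114e+00  9.59895960e-04  1.38278517e-04] [-2.37150452  0.33082099  8.64255129] [-0.11251242  0.52754347 -0.04312275] 11.875
False [0.4850466  0.14722926 0.13597167] [-1.57098200e+00  1.06627050e-03  8.10615883e-05] [-2.64051349 -0.41514063  8.5660218 ] [-0.05517712  0.47441229 -0.07027895] 12.6917
False [0.4850571  0.14722562 0.12844831] [-1.57100776e+00  1.04195024e-03  1.94377609e-04] [-2.414725    0.27166211  8.46124434] [-0.09597362  0.40940069 -0.02456932] 13.3417
```

Run:
```python
from go import *
c=np.array([.48460,.14718])
hit=movel([*c,.1190],rate=.01,stop_force=7); s=state(); print(hit,s['eef_pos'],s['force'],s['ft_torque'],s['grip_width']*88,s['time_s'])
dwell(.3); s=state(); print(s['eef_pos'],s['force'])
im,d=capture('side'); cv2.imwrite('pics/s4z.png',cv2.resize(im[80:250,170:290],None,fx=3.5,fy=3.5,interpolation=cv2.INTER_CUBIC)[:,:,::-1])
im,d=capture('wrist'); cv2.imwrite('pics/w4z.png',cv2.resize(im[100:260,220:420],None,fx=4,fy=3.75,interpolation=cv2.INTER_CUBIC)[:,:,::-1])
```

```text
True [0.48513744 0.14724824 0.12256229] [-2.29289619  0.06893887  7.90546565] [-0.07497212  0.51549498 -0.04666013] 12.785704957963775 14.0
[0.48507589 0.14726156 0.12260177] [-2.90991441 -0.70310039  7.90089453]
```

View pics/s4z.png

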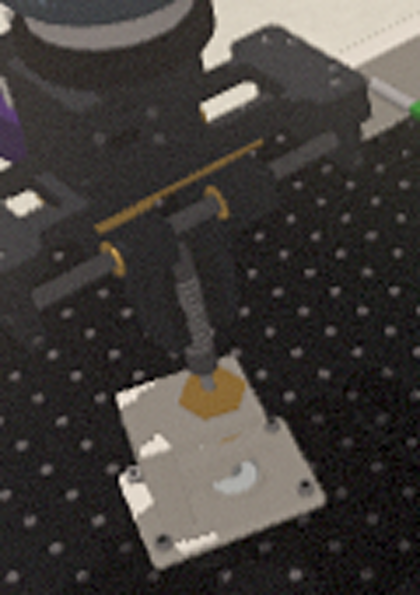

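View pics/w4z.png

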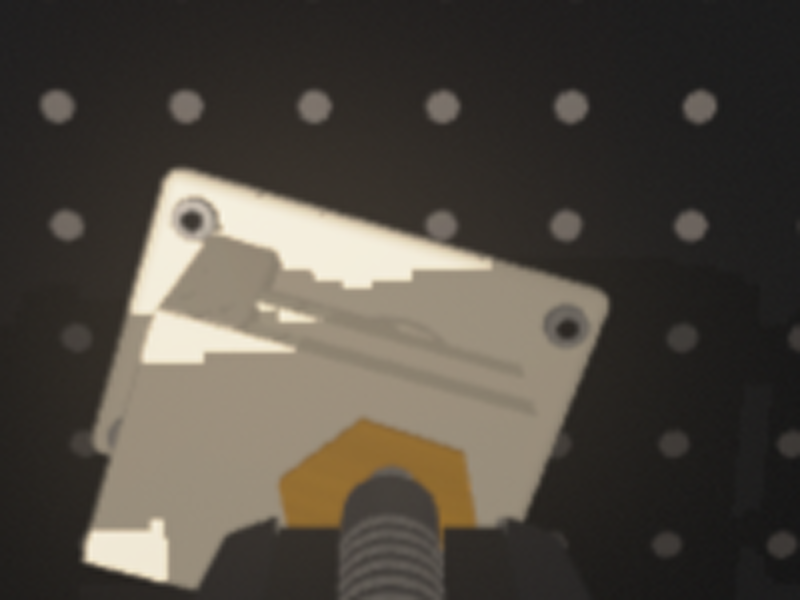

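Run:
```python
from go import *
s=state();p=s['eef_pos']
hit=movel([.4846,.14718,.1190],rate=.01,stop_force=12); s=state(); print(hit,s['eef_pos'],s['force'],s['time_s'])
dwell(.2); s=state(); print(s['eef_pos'],s['force'])
m=camera_model('wrist'); p=s['eef_pos']; print('pred shoulder +y rim',proj(m,[p+[0,.007,-.0258]],s))
im,d=capture('wrist'); cv2.imwrite('pics/w5z.png',cv2.resize(im[180:260,270:370],None,fx=7,fy=7,interpolation=cv2.INTER_CUBIC)[:,:,::-1])
```

```text
True [0.48527129 0.14728384 0.12246271] [-2.92525494 -0.40288503  9.31688318] 14.65
[0.48523793 0.14729154 0.12254157] [-3.20936084 -0.35320738  8.72438444]
pred shoulder +y rim [[318.05646402 224.55880519]]
```

View pics/w5z.png

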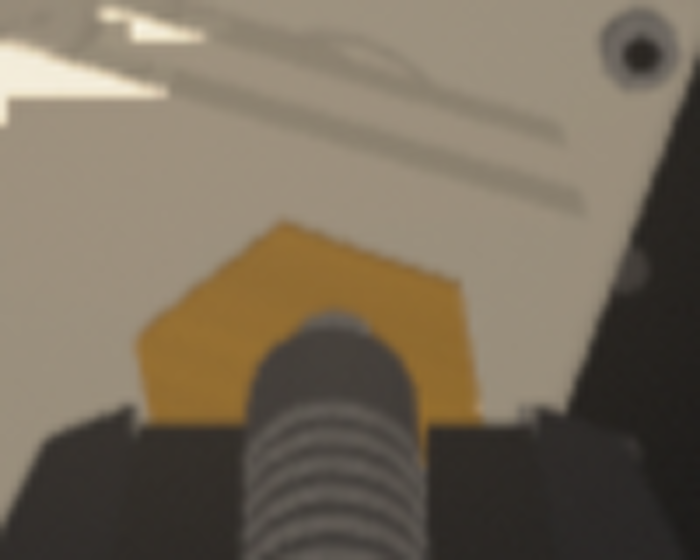

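Run:
```python
from go import *
D=[-np.pi/2,0,0]
movel([.4849,.1472,.17],rate=.06); s=state(); print(s['force'],s['time_s'])
movel([.4849,.1472,.25],rate=.2)
s=state(); im,d=capture('wrist'); cv2.imwrite('pics/w6z.png',cv2.resize(im[100:260,220:420],None,fx=4,fy=3.75,interpolation=cv2.INTER_CUBIC)[:,:,::-1])
move_ptp([.5645,-.2548,.24],D)
c=at((.5645,-.2547),.175,tol=.0005); s=state(); print(c,s['eef_pos'],s['tcp_rot'],s['force'],s['time_s'])
im,d=capture('wrist'); np.savez('pics/w7.npz',im=im,d=d,p=s['eef_pos'],r=s['tcp_rot'])
cv2.imwrite('pics/w7z.png',cv2.resize(im[170:250,270:370],None,fx=7,fy=7,interpolation=cv2.INTER_CUBIC)[:,:,::-1])
m=camera_model('wrist'); p=s['eef_pos']; print(proj(m,[p+[0,.003,-.0708],[.5647,-.2551,.0782]],s))
im,d=capture('side'); cv2.imwrite('pics/s7z.png',cv2.resize(im[130:380,170:505],None,fx=2.3,fy=2.3,interpolation=cv2.INTER_CUBIC)[:,:,::-1])
```

```text
[ 0.40457028 -0.22056867 -0.7163143 ] 15.85
[ 0.5645 -0.2547  0.175 ] [ 0.56492433 -0.25501623  0.17583865] [-1.57164616e+00 -1.19610486e-03  5.89466022e-06] [-0.09011458  0.3904644  -1.19437839] 19.0333
[[317.76845981 205.42916404]
 [317.40399449 197.99778247]]
```

View pics/w6z.png

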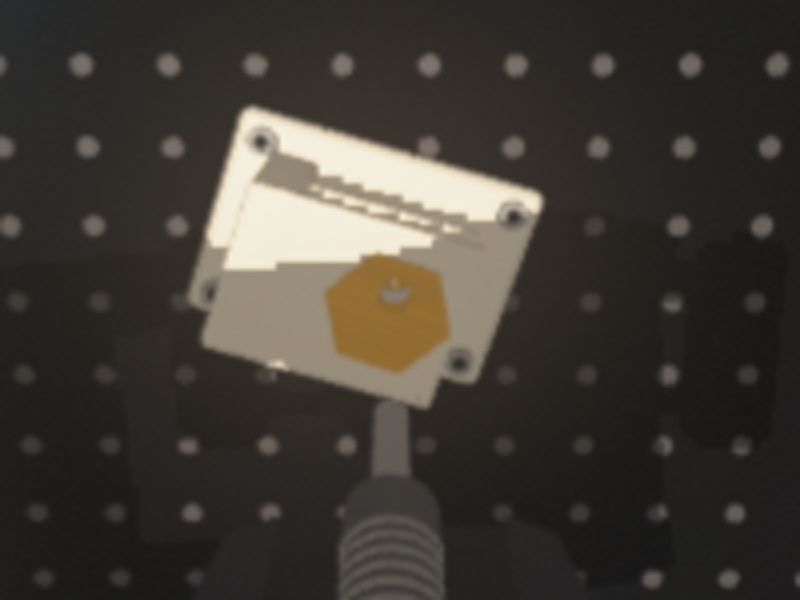

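View pics/w7z.png

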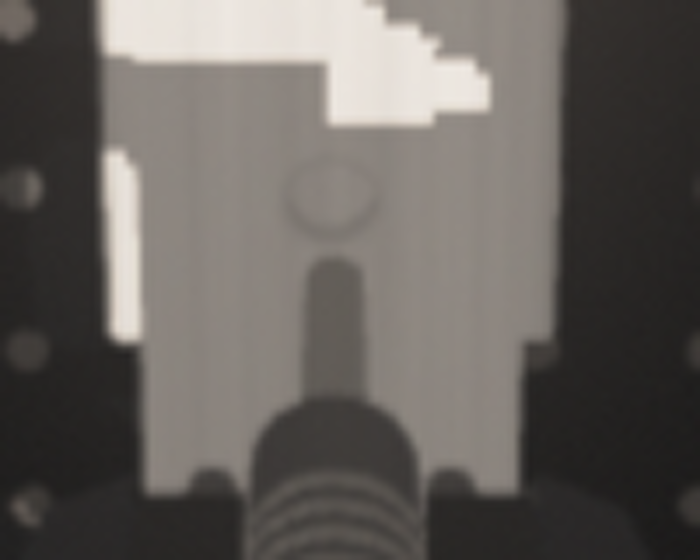

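View pics/s7z.png

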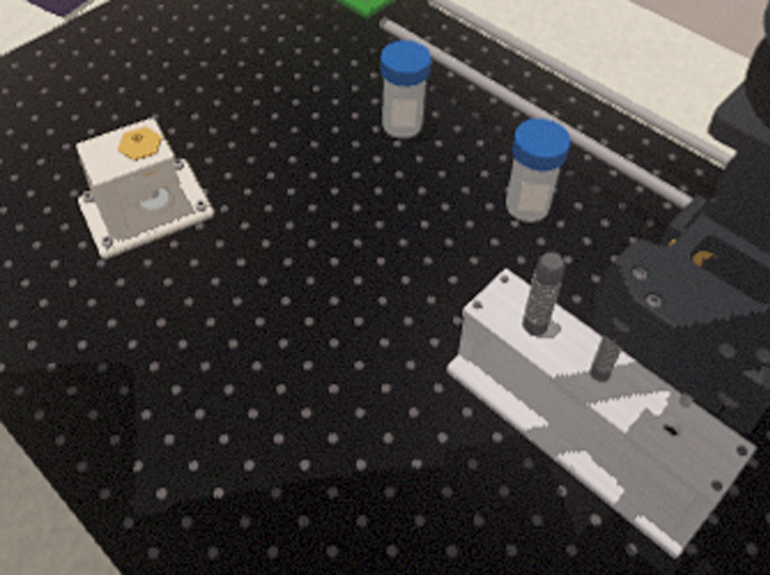

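Run:
```python
from go import *
c=at((.5647,-.2543),.158,tol=.0004); s=state(); print(c,s['eef_pos'],s['force'])
hit=movel([c[0],c[1],.1020],rate=.03,stop_force=5); dwell(.1); s=state(); print(hit,s['eef_pos'],s['tcp_rot'],s['force'],s['ft_torque'],s['time_s'])
```

```text
[ 0.5647 -0.2543  0.158 ] [ 0.56467777 -0.25427031  0.15783024] [ 0.25485694  0.39737061 -0.98490529]
True [ 0.56470051 -0.25428736  0.10389486] [-1.57073260e+00  2.00352906e-04  7.35930961e-05] [-0.14625029  1.12009944  6.57490842] [0.04762681 0.05955593 0.04504684] 21.3583
```

Run:
```python
from go import *
D=[-np.pi/2,0,0]
move_gripper(.6); dwell(.3); s=state(); print(s['grip_width'],s['time_s'])
movel([.5647,-.2543,.24],rate=.1); dwell(.2)
s=state(); im,d=capture('wrist'); cv2.imwrite('pics/w8.png',im[:,:,::-1])
C=cloud(camera_model('wrist'),d,s).reshape(-1,3)
for y,zt in((-.256,.153),(-.2085,.141),(-.1605,.146)):
    q=C[(abs(C[:,2]-zt)<.004)&(abs(C[:,1]-y)<.02)&(abs(C[:,0]-.564)<.02)]; print(len(q), (q.min(0)+q.max(0))/2, q[:,2].max())
move_ptp([.42,-.40,.26],D); dwell(.2)
im,d=capture('side'); cv2.imwrite('pics/s8.png',im[:,:,::-1]); np.savez('pics/s8.npz',im=im,d=d)
cv2.imwrite('pics/s8z.png',cv2.resize(im[230:380,355:505],None,fx=4,fy=4,interpolation=cv2.INTER_CUBIC)[:,:,::-1])
C=cloud(camera_model('side'),d)
P=C[230:380,355:505].reshape(-1,3);q=P[(P[:,2]>.084)&(P[:,2]<.2)&(abs(P[:,1]+.256)<.02)]
for a,b in((.086,.1),(.1,.12),(.12,.14),(.14,.15)):
    t=q[(q[:,2]>a)&(q[:,2]<b)]; print(len(t),t[:,:2].mean(0))
print('top',q[:,2].max(),state()['time_s'])
```

```text
0.5996800348810511 22.3917
249 [ 0.56439133 -0.25439081  0.15237975] 0.15564338828402516
186 [ 0.56390678 -0.20724878  0.13984175] 0.14259110428471572
425 [ 0.56352823 -0.15911369  0.14539397] 0.1487360733234452
67 [ 0.5593085  -0.25597812]
109 [ 0.55922535 -0.25617601]
119 [ 0.55938454 -0.25600115]
69 [ 0.55936183 -0.25632065]
top 0.15441433614355382 25.2583
```

View pics/s8z.png

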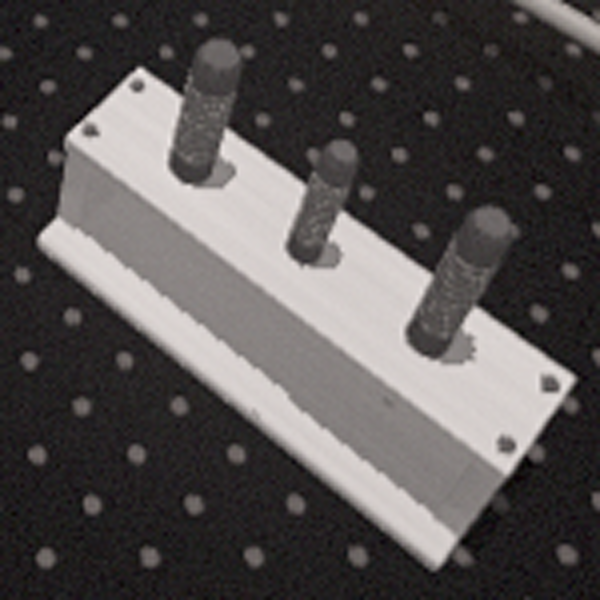

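View pics/s8.png

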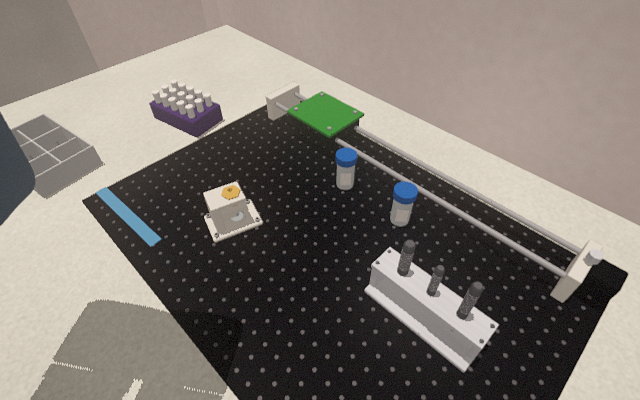

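```bash
python3 -c "
from station import *
print(hand_in(), state()['time_s'])"
```

```text
the job is handed in; nothing more can be done
the job is handed in; nothing more can be done
```

I pressed the pin out of the yoke into the vial, put the drift punch back upright in its own hole, and handed the job in at about 25 s of the 58 s allowed. No verdict was reported.

- **Finding the punch:** It stood in the hole at y = -48 mm. Its measured top height of about 153 mm and width of 14 mm matched the drift punch and neither of the others.
- **Pressing:** The bore showed in the wrist picture, and the punch entered it on the first try. It met the pin about 5.9 mm below the bush top. Pressing read about 8.5 N, or about 10 N once the held punch's weight is allowed for.
- **Pin out:** The punch stopped hard after about 28.5 mm of travel from first contact. A second push, up to about 12 N more, moved it only 0.1 mm. Measured from the bush top, the travel came to about 30 mm, which agrees with the pin standing on the vial floor. This comes from the punch's position and force; I did not see the pin in the vial clearly in a picture.
- **Forces:** The tool-force readings I saw stayed under 10 N, and I set the stops so that pressing should not pass about 20 N.
- **Punch returned:** The shoulder seated at the same height as before, within 0.1 mm. The top measured 154 mm up and the body upright, with no lean across its height. In the side pictures the other punches and the tubes look the same as at the start.

One small disagreement: the gripper read 12.8 mm on the 14 mm punch body. The reading was steady throughout, and I saw no sign of slip.

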